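Hang the shelf bracket on the slotted upright

TASK

Pick up the loose aluminium shelf bracket, hook both of its tabs into the two slots of the steel upright, and push it down until it clicks and is locked fully home, then let go of it. Work by feel: never force the bracket hard against the upright, and leave the things around it where they are.

Things in the scene. Friction and masses are not known exactly. Their poses are not given: they have to be found in the camera images.
- bracket: Loose aluminium shelf bracket, 0.3 kg, standing on the bench. z up, +x = way its tabs point. Origin: mid rib, 62 mm above the underside, 42 mm short of the flat back face. In mm here: rib y -5..5, x -20..38, z -58..18 (pinch it from above, across y); back plate y -18..18, x 38..42, z -62..32; ledge y -18..18, x -62..38, z -62..-58, front lip to z -52.
- upper_tab (a point): Middle of the upper hook tab on the bracket's back (axes as the bracket). The tab is 8 mm wide and 20 high overall, z -10..10 here: neck 8 high (z 2..10), x -5.5..0, from the back face; then a lip 4 thick (x 0..4) that hangs 12 below the neck.
- lower_tab (a point): Middle of the lower tab, 50 mm below the upper and alike, but its lip also has a round bump of 3.5 mm radius near its foot (6.5 mm below this point) that reaches x 7.5 here, which snaps past the catch.
- foot: Grey steel foot bolted down, plate 120 x 120 x 8 mm with a socket 60 high (x -6..41, y -34..34) holding the slotted steel upright: a channel 50 wide, 30 deep, top nominally at 205. z up; origin on the bench below the middle of the upright's front face, which is the plane x = 0, looking to -x. The bracket goes on level, its +x along this +x, its y = 0 on this y = 0.
- slot_mark (a point): Point fixed to the foot, NOMINALLY midway between the two slots on the front face, 155.5 mm up (axes as the foot). Slots 12 mm wide, 25 high, plate 4 thick; slots span z -37.5..-12.5 and 12.5..37.5 here. BUT the upright stands up to 14 mm higher or lower in its socket, unmeasured and new each time (it does not slip): all its heights shift so; find the slots by feel or sight.
- home_mark (a point): Foot-fixed; where the bracket origin NOMINALLY ends (same unknown shift up or down). Tabs enter with the origin 12 to 17 mm above home; on solid steel the back stops 9 to 13 mm short of the face. Going down, a spring catch resists from about 11 mm above home; 10 to 15 N snaps it past and it then stops hard, home. Its weight alone does not lock it. Over 45 N of bracket on upright is too hard.
- lock (a joint): Small sprung plunger (1 to 2 N) behind the upright's upper slot, pushed down by the upper tab as the bracket comes home: metres pushed, 0 = free, about 0.0095 = bracket fully home, whatever the upright's height; locked is above 0.0075.
Not all that is in view belongs to the job. There is more than one size of the foot; the job needs the smaller.

How it is judged:
On the way, in this order (a step that is already met when the one before it is completed fails the run):
1. the bracket has been hooked: both tabs through the slots, its back against the upright, not yet pushed home (x of bracket in the frame of foot between -0.0445 and -0.039 m and z of bracket in the frame of foot above 0.13 m and value of joint lock below 0.006 m), for 0.05 s.
2. it has been pushed down until locked home (value of joint lock above 0.0075 m), for 0.1 s.
At the end, for the whole second after the job is handed in: The bracket hangs on the upright by both tabs, locked home (lock plunger pushed more than 7.5 mm), its back within 3.5 mm of the upright's face, centred within 6 mm, upright within 5 degrees and square within 7 degrees, at rest and released (value of joint lock above 0.0075 m and x of bracket in the frame of foot between -0.0455 and -0.039 m and y of bracket in the frame of foot between -0.006 and 0.006 m and z of bracket in the frame of foot between 0.135 and 0.169 m and angle between bracket's own z axis and vertical below 0.09 rad and angle between the x axis of bracket and the x axis of foot, either way round below 0.12 rad and linear speed of bracket below 0.02 m/s); the robot touches nothing.
It fails at once if the bracket and the upright press on each other with more than 45 N (contact force between bracket and foot above 45 N).
It fails at once if the level, padlock or sprinkler fitting is moved more than 20 mm (distance of any of level, padlock, fitting from where it was at the start of the episode above 0.02 m).
It also fails if it takes over 64 s, if anything falls off the work surface, if the arm or the gripper's body presses on something with over 40 N, if the wrist force passes 120 N, or if a joint passes its speed limit or range.

ROBOT

A 7-joint arm with a two-finger parallel gripper is mounted at the origin on the work surface. World frame = base frame: x ahead of the robot, y to its left, z up, the work surface at z = 0. Lengths are in m, angles in rad, forces in N, time in s.
With the tool pointing down it reaches from about 0.425 to 0.95 m from the base axis. Payload 4.7 kg.
Tool frame: the origin (TCP) lies midway between the tips of the shut fingers; the grasp point (between the pads) lies 19 mm behind it (arm.pinch_z is the distance from the TCP to the grasp point, in m); x points along the fingers, y is the direction in which the jaws open and shut, and the axes are right-handed (so a half turn about x gives the same grasp; the last joint's range is limited). The gripper opens to 87 mm and grips with 3 to 60 N. Pads are 19 mm wide; open, the fingers measure 117 mm over their backs; the gripper's body (75 mm by 190 mm) begins 51 mm behind the grasp point.
Start: joints at [-0.029, 0.469, -0.049, 1.532, 0.024, 1.141, -0.082], TCP at [0.675, 0, 0.223] pointing down, gripper open.
Joint ranges: [-2.59, 2.59], [-0.33, 1.99], [-1.39, 1.29], [0.1, 2.45], [-1.04, 4.18], [0.21, 1.99], [-2.66, 2.66]. Speed limits (rad/s): [2.57, 2.57, 3.14, 3.14, 3.14, 3.14, 3.14].

INTERFACE

Orientations are given as a unit quaternion [w, x, y, z].
In Python, from rig import arm gives the robot as it stands.
- The arm moves only by the tool send_rows, never from a script. Its argument "rows" is a list of rows, each a list of 6 numbers: the shift along the world's x, y, z in mm, then the turn, a rotation vector about the world's x, y, z in degrees. In form: [[tx, ty, tz, ax, ay, az], ...]. A call has exactly 8 rows; each row shifts and turns the commanded pose from where the row before left it; what a row does not reach is not made up. A row lasts 1/12 s, in which the tool goes at most 41.7 mm and 7.16 degrees, less where a joint would pass 70% of its speed; a pose out of reach is approached as far as the arm can. A call is refused whole if a number of a shift passes 41.7 or a number of a turn 7.16, either way. A call with a gripper value outside its range is refused whole. "claw" is the gripper command: -1 is fully open, 1 is shut, values between are in proportion, set as the call begins (left out, the last holds). The fingers move at their own pace and stop on an object; the grip force is fixed at half the most. Time passes only in rows, so rows that do not move let the fingers close, or fill a call up. It gives the time, the measured TCP pose, the force and the opening at its end, in the units of the state.
- arm.state(): the state, without advancing time (a new reading comes with each control period).
- arm.grab_frame(name): name is "scene" or "side" or "wrist"; returns a dict with "pixels" (400x640x3 uint8, red, green, blue), "intrinsics" (3x3 intrinsics, pixels), "dist_coeffs" ([k1, k2, p1, p2, k3] as OpenCV has them; the pictures are not rectified), "world_from_camera" (4x4, takes a point from camera to world coordinates); the wrist camera has in their place "T_tool_cam" (4x4, takes a point from camera to tool coordinates, whose origin is the TCP and whose axes are the tool frame's). Camera axes: x right, y down, z forward; pixel columns grow to the right and rows downward; lengths in m; the calibration is good to about 2 mm. A picture is of the moment at which its call begins: read the wrist's pose just before it. There is no depth.
- arm.job_done(): hands the job in, once; it reports no verdict.
Trained networks look in the newest picture that a camera, given by its name, has taken for a name from the list of things; names that differ only in an ending like _2 or _b are one class to them, and where a whole thing is asked for, a point or a joint stands for the part that bears it (a point fixed in the world has none). Each returns a list of dicts, best first, with "confidence" (0 to 1); they miss things now and then, are a little off and sometimes report something else, mostly with a low value. They report only what shows in the picture. A call takes as long as a camera call. They do not tell look-alikes from the thing itself.
- arm.regions_of(target, camera): "region" (400x640 bool, what is visible of it) and "extent" ([left, top, right, bottom] in pixels, round what is visible of it).
The state is a dict: "time_s": time; "joint_positions": joint angles; "dq": joint speeds; "joint_torque": joint torques, N m; "tcp_pos": TCP position; "ee_rot": TCP orientation; "contact_force": force on the tool from outside, world axes, zero at the start; "wrist_torque": the same for the moment, N m; "finger_gap": opening from 0.0 (shut) to 1.0 (fully open).
Only numpy, scipy, OpenCV 4.12 (cv2) and the standard library are available. Lean on these libraries where they do the work, as an engineer would, in place of code of your own. Each camera call takes 0.05 s, during which the arm holds its last target. There are 200 camera calls.

## Working session

There is one attempt and no reset: what is moved stays moved. The work goes in short steps, Python scripts to look and compute and a tool call to move; the robot and the scene stay as the last step left them, time stands still between calls to the robot, and variables do not carry over. Pictures are saved under pics/ and viewed, about 8 in all and at most 12, crops included, and the job is handed in when it is done.

Besides the shell and the picture viewer there is one more tool, called after "Call:" in YAML: its name, and indented under it one key for each argument. send_rows: Moves the arm, as the interface text tells. Its arguments: {"type":"object","properties":{"rows":{"type":"array"},"claw":{"type":"number"}},"required":["rows"]}

```bash
mkdir -p pics; ls
cat > h.py <<'E'
from rig import arm
import numpy as np, cv2
def save(n,f,crop=None,s=1):
    im=f['pixels'][:,:,::-1]
    if crop: l,t,r,b=crop; im=im[t:b,l:r]
    cv2.imwrite('pics/'+n+'.png',cv2.resize(im,None,fx=s,fy=s,interpolation=cv2.INTER_CUBIC))
def proj(P,f,W=None):
    W=f['world_from_camera'] if W is None else W
    M=np.linalg.inv(W); K=np.array(f['intrinsics'],float)
    return cv2.projectPoints(np.array(P,float).reshape(-1,3),cv2.Rodrigues(M[:3,:3])[0],M[:3,3],K,np.array(f['dist_coeffs'],float))[0].reshape(-1,2)
def ray(px,f,W=None):
    W=np.array(f['world_from_camera'] if W is None else W)
    u=cv2.undistortPoints(np.array(px,float).reshape(-1,1,2),np.array(f['intrinsics'],float),np.array(f['dist_coeffs'],float)).reshape(-1,2)
    d=np.c_[u,np.ones(len(u))]@W[:3,:3].T
    return W[:3,3],d
def onz(px,f,z,W=None):
    o,d=ray(px,f,W); return o+d*((z-o[2])/d[:,2])[:,None]
E
python3 - <<'E'
from h import *
print(arm.state(),arm.pinch_z)
F={}
for c in ['scene','side']:
    f=arm.grab_frame(c); F[c]=f
    print(c,np.round(f['world_from_camera'],3).tolist(),np.round(f['intrinsics'],1).tolist())
    for t in ['bracket','foot']:
        for r in arm.regions_of(t,c): print(t,c,r['confidence'],r['extent'],r['region'].sum())
im=np.vstack([F[c]['pixels'][:,:,::-1] for c in F])
save('scene',F['scene'],None,1.25);save('side',F['side'],None,1.25)
E
```

```text
pics
{'time_s': 0.0, 'joint_positions': array([-0.02886407,  0.46944738, -0.04863981,  1.53369132,  0.02413416,
        1.14097887, -0.08230888]), 'dq': array([ 0.00075113, -0.00220074,  0.0003037 ,  0.00083903, -0.00166144,
       -0.00064236,  0.00054445]), 'joint_torque': array([ 8.49551179e-05, -5.07972229e+01, -8.03461717e-02, -2.36155879e+01,
       -6.12773141e-02,  3.78107757e-02,  1.50727069e-04]), 'tcp_pos': array([6.74404873e-01, 3.85417390e-06, 2.21496672e-01]), 'ee_rot': array([-0.4995463 , -0.49948521, -0.50047376,  0.50049379]), 'contact_force': array([ 0.20718274, -0.49628895, -1.14182327]), 'wrist_torque': array([ 0.02305474, -0.03174463,  0.02788161]), 'finger_gap': 1.001621903680313} 0.0187
scene [[0.829, 0.377, -0.413, 0.869], [0.559, -0.53, 0.638, -0.562], [0.022, -0.76, -0.65, 0.693], [0.0, 0.0, 0.0, 1.0]] [[385.7, 0.0, 323.2], [0.0, 385.7, 198.3], [0.0, 0.0, 1.0]]
bracket scene 0.66 [372.7, 173.6, 407.1, 210.7] 699
foot scene 0.72 [152.6, 164.9, 246.7, 315.3] 7919
foot scene 0.65 [298.9, 204.1, 359.9, 315.3] 4395
side [[0.887, -0.315, 0.337, 0.22], [-0.461, -0.608, 0.646, -0.476], [0.002, -0.729, -0.685, 0.658], [0.0, 0.0, 0.0, 1.0]] [[380.4, 0.0, 311.5], [0.0, 380.4, 202.8], [0.0, 0.0, 1.0]]
bracket side 0.58 [297.9, 153.8, 320.5, 191.8] 540
foot side 0.91 [270.8, 265.6, 396.1, 398.4] 9376
foot side 0.68 [358.4, 182.3, 436.8, 305.0] 4372
```

View pics/scene.png

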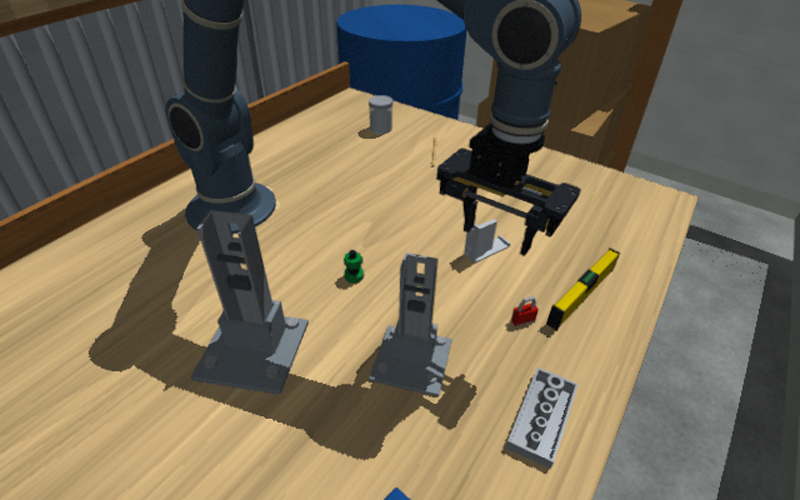

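View pics/side.png

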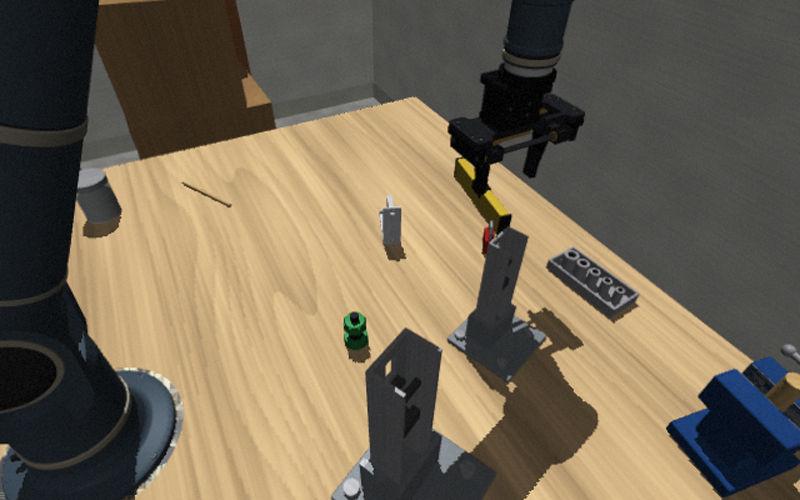

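Run:
```python
from h import *
F={c:arm.grab_frame(c) for c in ['scene','side']}
def cr(c,l,t,r,b,w=400,h=300):
    return cv2.resize(F[c]['pixels'][t:b,l:r,::-1],(w,h),interpolation=cv2.INTER_CUBIC)
im=np.vstack([np.hstack([cr('scene',250,195,410,315),cr('side',340,170,500,290)]),np.hstack([cr('scene',350,160,430,220),cr('side',270,140,350,200)])])
cv2.imwrite('pics/m.png',im)
for c,e in [('scene',[[330,310],[325,250],[390,210]]),('side',[[398,275],[400,300],[312,195]])]: print(c,onz(e,F[c],0.0).round(3).tolist())
```

```text
scene [[0.64, -0.169, 0.0], [0.539, -0.037, 0.0], [0.602, 0.183, 0.0]]
side [[0.603, -0.135, 0.0], [0.57, -0.185, 0.0], [0.559, 0.17, 0.0]]
```

View pics/m.png

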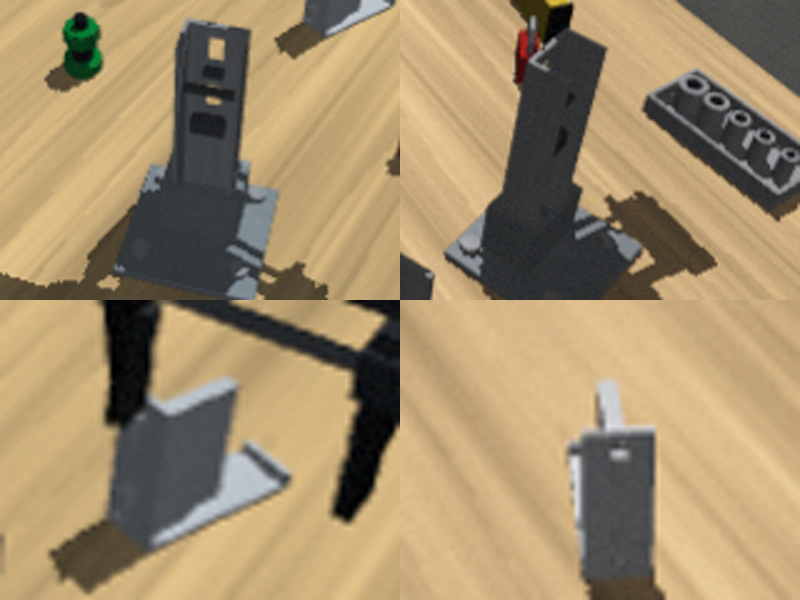

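Run:
```python
from h import *
f=arm.grab_frame('wrist'); print(np.round(f['T_tool_cam'],3).tolist(),np.round(f['intrinsics'],1).tolist(),f['dist_coeffs'])
```

```text
[[-0.001, -0.288, 0.958, -0.162], [1.0, -0.0, 0.001, 0.001], [-0.0, 0.958, 0.288, -0.079], [0.0, 0.0, 0.0, 1.0]] [[277.0, 0.0, 318.9], [0.0, 277.0, 200.5], [0.0, 0.0, 1.0]] [-0.00352985  0.          0.          0.          0.        ]
```

Call:
send_rows:
  rows:
    - [-8,0,25,0,0,0]
    - [-8,0,25,0,0,0]
    - [-8,0,25,0,0,0]
    - [-8,0,25,0,0,0]
    - [-8,0,25,0,0,0]
    - [-8,0,25,0,0,0]
    - [-8,0,25,0,0,0]
    - [0,0,0,0,0,0]
  claw: -1

```text
time_s: 1.12
tcp_pos: [0.6199, 0.0002, 0.4042]
ee_rot: [0.502, 0.503, 0.498, -0.497]
contact_force: [0.5, 0.5, 0.8]
finger_gap: 1.004
```

Run:
```python
from h import *
print(arm.state()['tcp_pos'],arm.state()['ee_rot'])
f=arm.grab_frame('wrist'); save('w1',f,None,1.25)
for t in ['bracket','foot']:
    for r in arm.regions_of(t,'wrist'): print(t,r['confidence'],r['extent'],r['region'].sum())
```

```text
[6.19924244e-01 1.86578145e-04 4.04222409e-01] [ 0.50243342  0.50282545  0.49753219 -0.497181  ]
bracket 0.56 [268.7, 3.5, 316.8, 72.0] 1488
foot 0.78 [279.6, 181.5, 345.2, 265.0] 3270
foot 0.78 [182.7, 235.4, 241.7, 296.0] 783
```

View pics/w1.png

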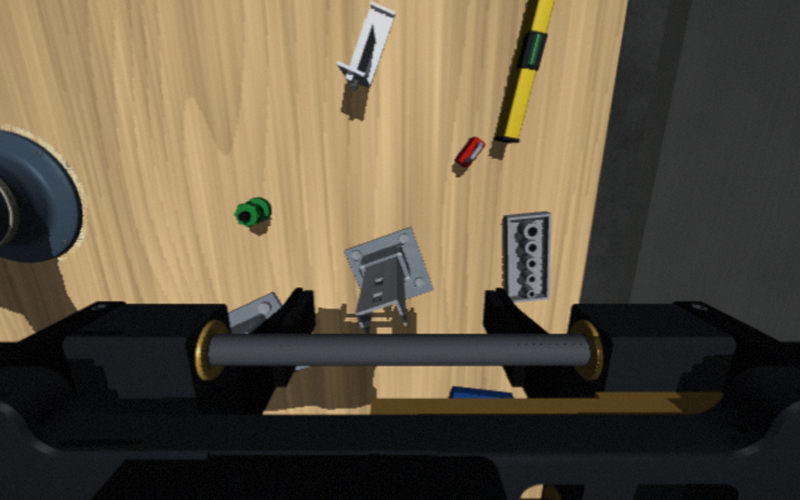

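Call:
send_rows:
  rows:
    - [-4,4,-10,-7,0,0]
    - [-4,4,-15,-7,0,0]
    - [-4,4,-20,-7,0,0]
    - [-4,4,-20,-7,0,0]
    - [-4,4,-20,-7,0,0]
    - [-5,5,-20,-7,0,0]
    - [-5,5,-19,0,0,0]
    - [0,0,0,0,0,0]

```text
time_s: 1.93
tcp_pos: [0.5856, 0.0332, 0.2664]
ee_rot: [0.647, 0.281, 0.292, -0.646]
contact_force: [-0.1, -1.0, 0.2]
finger_gap: 1.002
```

```bash
cat >> h.py <<'E'
from scipy.spatial.transform import Rotation as R
def wcam():
    s=arm.state(); f=arm.grab_frame('wrist')
    q=s['ee_rot']; T=np.eye(4); T[:3,:3]=R.from_quat([q[1],q[2],q[3],q[0]]).as_matrix(); T[:3,3]=s['tcp_pos']
    f['world_from_camera']=T@np.array(f['T_tool_cam']); return f
E
python3 - <<'E'
from h import *
print(arm.state()['tcp_pos'],arm.state()['time_s'])
f=wcam(); np.savez('w2.npz',**{k:np.array(v) for k,v in f.items()})
for r in arm.regions_of('foot','wrist'): print(r['confidence'],r['extent'],r['region'].sum())
e=[int(v) for v in arm.regions_of('foot','wrist')[0]['extent']]; print(e)
save('w2',f,(230,60,430,300),2.5)
E
```

```text
[0.58564351 0.03321907 0.26638576] 1.9333
0.57 [285.1, 88.2, 378.6, 254.9] 8355
0.55 [153.6, 145.8, 266.6, 268.8] 6760
[285, 88, 378, 254]
```

View pics/w2.png

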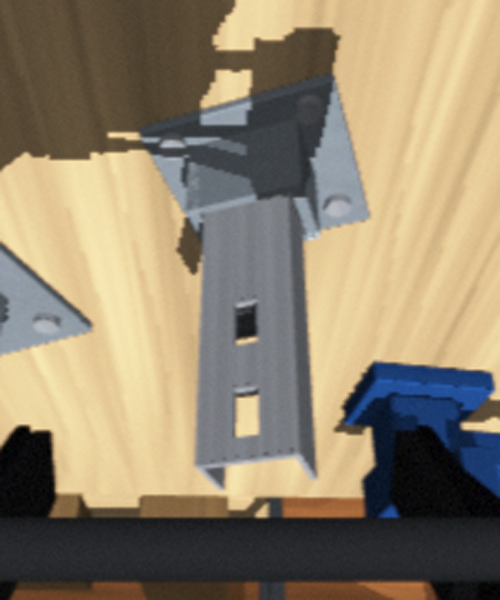

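```bash
cat > fit.py <<'E'
from h import *
from scipy.optimize import least_squares
f=dict(np.load('w2.npz'))
# crop px -> foot-local (y,z rel to upright, mm)
def fit(O,c):
    c=np.array(c,float)
    def P(p):
        y,z=np.array(O,float).T/1e3; cs,sn=np.cos(p[2]),np.sin(p[2])
        return np.c_[p[0]-sn*y,p[1]+cs*y,z+p[3]]
    g=lambda p:(proj(P(p),f)-c).ravel()
    r=least_squares(g,[.6,-.1,-1.26,0],x_scale=[.1,.1,.3,.01]); return r.x,r.fun.reshape(-1,2),P
E
python3 - <<'E'
from fit import *
O=[(-25,205),(25,205),(-6,193),(6,193),(-6,168),(6,168),(-6,143),(6,143),(-6,118),(6,118)]
c=np.array([(197,466),(300,455),(235,437),(258,435),(235,389),(258,387),(235,343),(258,341),(235,304),(258,301)])/2.5+[230,60]
p,r,P=fit(O,c); print(p.round(4),np.degrees(p[2]),r.round(1).tolist())
l,t,rr,b=300,160,365,255
im=cv2.resize(f['pixels'][t:b,l:rr,::-1],None,fx=6,fy=6,interpolation=cv2.INTER_CUBIC)
im2=im.copy()
for q in (proj(P(p),f)-[l-.5,t-.5])*6: cv2.drawMarker(im2,tuple(int(v) for v in q),(0,0,255),cv2.MARKER_CROSS,12,1)
cv2.imwrite('pics/z.png',np.hstack([im,im2]))
E
```

```text
[ 0.5979 -0.0931 -1.2386  0.009 ] -70.96638501345849 [[-0.7, 0.0], [0.5, -0.5], [-0.2, 0.1], [0.6, -0.4], [-0.1, 0.2], [0.3, -0.4], [-0.0, 0.9], [-0.0, 0.2], [0.0, 0.1], [-0.3, -0.3]]
```

View pics/z.png

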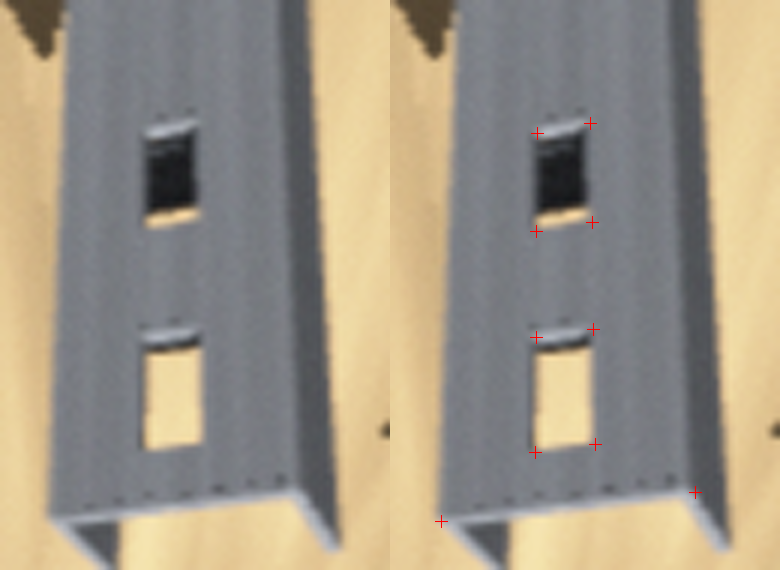

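Run:
```python
from fit import *
O=[(-25,205),(25,205),(-6,193),(6,193),(-6,168),(6,168),(-6,143),(6,143),(-6,118),(6,118)]
c=(np.array([(52,518),(293,491),(144,451),(202,443),(143,335),(199,328),(145,228),(200,218),(146,131),(199,121)])+.5)/6-.5+[300,160]
p,r,P=fit(O,c); print(p.round(4),np.degrees(p[2]),r.round(1).tolist())
p,r,P=fit(O[2:],c[2:]); print(p.round(4),np.degrees(p[2]),r.round(1).tolist())
# height if depth from plate/bench etc: bracket region
e=dict(np.load('w2.npz'))
```

```text
[ 0.5973 -0.0938 -1.1984  0.0082] -68.66042796381772 [[-0.3, 0.4], [1.2, -0.7], [-0.2, -0.2], [-0.1, -0.3], [0.1, 0.1], [0.2, -0.3], [-0.2, 0.4], [-0.3, 0.3], [-0.3, 0.2], [-0.3, 0.0]]
[ 0.5974 -0.0916 -1.217   0.0094] -69.7279159334632 [[-0.1, -0.1], [0.1, -0.1], [0.1, 0.1], [0.4, -0.2], [-0.1, 0.2], [-0.1, 0.2], [-0.2, -0.1], [-0.2, -0.1]]
```

Call:
send_rows:
  rows:
    - [-2,10,0,7,0,0]
    - [-2,20,10,7,0,0]
    - [-2,20,10,7,0,0]
    - [-2,20,0,7,0,0]
    - [-2,20,0,7,0,0]
    - [-2,12,0,7,0,0]
    - [-2,0,0,0,0,0]
    - [0,0,0,0,0,0]

```text
time_s: 2.75
tcp_pos: [0.576, 0.1282, 0.2958]
ee_rot: [0.5, 0.502, 0.497, -0.501]
contact_force: [0.1, 0.1, 0.3]
finger_gap: 1.002
```

Run:
```python
from h import *
print(arm.state()['tcp_pos'],arm.state()['time_s'])
f=wcam(); np.savez('w3.npz',**{k:np.array(v) for k,v in f.items()})
for r in arm.regions_of('bracket','wrist'): print(r['confidence'],r['extent'],r['region'].sum())
save('w3',f,(200,0,440,200),3.2)
```

```text
[0.57599034 0.12821461 0.29583744] 2.75
0.64 [299.8, 71.4, 343.4, 153.7] 1728
```

View pics/w3.png

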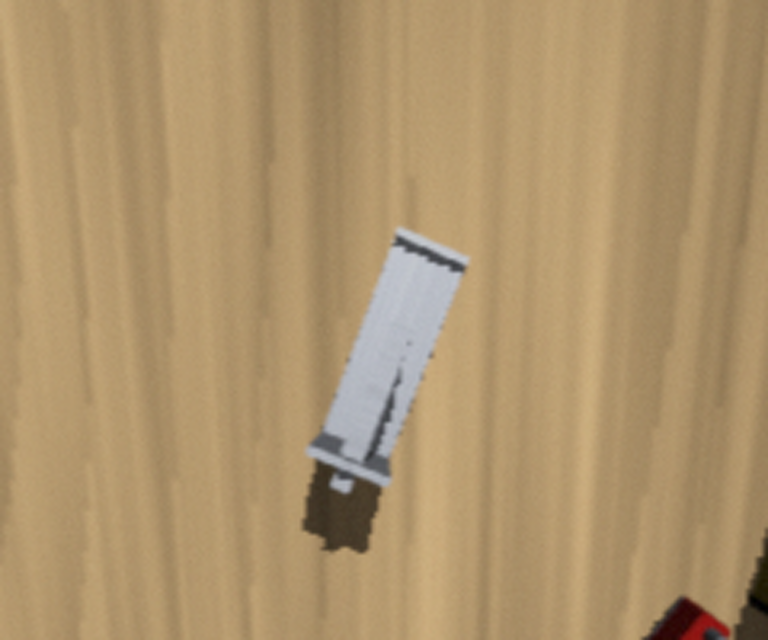

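Run:
```python
from h import *
from scipy.optimize import least_squares
f=dict(np.load('w3.npz'))
O=np.array([(-62,-18,-52),(-62,18,-52),(42,-18,32),(42,18,32)])/1e3
c=(np.array([(398,228),(469,261),(307,454),(388,487)])+.5)/3.2-.5+[200,0]
def P(p):
    x,y,z=O.T; a,b=np.cos(p[2]),np.sin(p[2]); return np.c_[p[0]+a*x-b*y,p[1]+b*x+a*y,z+.062]
r=least_squares(lambda p:(proj(P(p),f)-c).ravel(),[.57,.2,-2]); print(r.x,np.degrees(r.x[2]),r.fun.reshape(-1,2).round(1).tolist())
```

```text
[ 0.57993934  0.20789717 -1.96090101] -112.35135198693474 [[0.2, -0.3], [0.3, -0.7], [-0.5, 0.4], [0.0, 0.6]]
```

Call:
send_rows:
  rows:
    - [1,15,-20,0,0,-5]
    - [1,15,-25,0,0,-6]
    - [1,15,-25,0,0,-6]
    - [1,15,-25,0,0,-5.4]
    - [1,15,-25,0,0,0]
    - [0,8,-20,0,0,0]
    - [0,0,-10,0,0,0]
    - [0,0,0,0,0,0]

```text
time_s: 3.52
tcp_pos: [0.5781, 0.2155, 0.1407]
ee_rot: [-0.394, -0.585, -0.394, 0.589]
contact_force: [-0.1, -0.6, 0.7]
finger_gap: 1.006
```

```bash
cat > st.py <<'E'
from h import *
s=arm.state(); q=s['ee_rot']; M=R.from_quat([q[1],q[2],q[3],q[0]]).as_matrix()
print(s['time_s'],s['tcp_pos'].round(4),'toolx',M[:,0].round(3),'jaw yaw',np.degrees(np.arctan2(M[1,1],M[0,1])).round(2),'F',s['contact_force'].round(1),'M',s['wrist_torque'].round(2),s['finger_gap'])
E
python3 st.py
```

```text
3.5167 [0.5781 0.2155 0.1407] toolx [-0.005 -0.003 -1.   ] jaw yaw -22.22 F [-0.1 -0.6  0.7] M [-0.08  0.04  0.02] 1.00566840078775
```

Call:
send_rows:
  rows:
    - [1,-1,-15,0,0,0]
    - [1,-1,-15,0,0,0]
    - [1,-1,-15,0,0,0]
    - [0,-1,-15,0,0,0]
    - [0,0,-15,0,0,0]
    - [0,0,-10,0,0,0]
    - [0,0,-5,0,0,0]
    - [0,0,0,0,0,0]

```text
time_s: 4.18
tcp_pos: [0.5831, 0.2105, 0.0533]
ee_rot: [-0.393, -0.587, -0.393, 0.588]
contact_force: [-0.7, 0.3, 0.7]
finger_gap: 0.999
```

```bash
python3 st.py
```

```text
4.1833 [0.5831 0.2105 0.0533] toolx [-0.    -0.001 -1.   ] jaw yaw -22.42 F [-0.7  0.3  0.7] M [-0.    0.03  0.03] 0.9988305496790686
```

Call:
send_rows:
  rows:
    - [-1,0,-3,0,0,0]
    - [-1,0,-3,0,0,0]
    - [0,0,0,0,0,0]
    - [0,0,0,0,0,0]
    - [0,0,0,0,0,0]
    - [0,0,0,0,0,0]
    - [0,0,0,0,0,0]
    - [0,0,0,0,0,0]

```text
time_s: 4.85
tcp_pos: [0.5811, 0.2111, 0.0477]
ee_rot: [0.393, 0.588, 0.393, -0.587]
contact_force: [0.3, -0.3, 0.4]
finger_gap: 1.0
```

Call:
send_rows:
  rows:
    - [0,0,0,0,0,0]
    - [0,0,0,0,0,0]
    - [0,0,0,0,0,0]
    - [0,0,0,0,0,0]
    - [0,0,0,0,0,0]
    - [0,0,0,0,0,0]
    - [0,0,0,0,0,0]
    - [0,0,0,0,0,0]
  claw: 1

```text
time_s: 5.52
tcp_pos: [0.581, 0.211, 0.0476]
ee_rot: [0.393, 0.588, 0.393, -0.588]
contact_force: [0.1, 0.0, -0.6]
finger_gap: 0.479
```

Call:
send_rows:
  rows:
    - [0,0,0,0,0,0]
    - [0,0,0,0,0,0]
    - [0,0,0,0,0,0]
    - [0,0,0,0,0,0]
    - [0,0,0,0,0,0]
    - [0,0,0,0,0,0]
    - [0,0,0,0,0,0]
    - [0,0,0,0,0,0]

```text
time_s: 6.18
tcp_pos: [0.5808, 0.2111, 0.0474]
ee_rot: [-0.393, -0.587, -0.393, 0.588]
contact_force: [-0.4, 0.5, -1.2]
finger_gap: 0.111
```

```bash
python3 st.py
python3 - <<'E'
from h import *
f=wcam(); save('w4',f,(200,0,440,300),2)
np.savez('w4.npz',**{k:np.array(v) for k,v in f.items()})
E
```

```text
6.1833 [0.5808 0.2111 0.0474] toolx [-0.  0. -1.] jaw yaw -22.39 F [-0.4  0.5 -1.2] M [ 0.08  0.08 -0.02] 0.1108374903990169
```

View pics/w4.png

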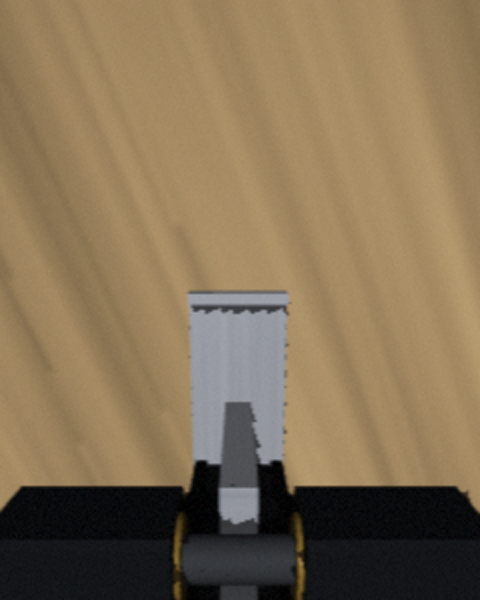

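Run:
```python
from h import *
f=dict(np.load('w4.npz'))
y=np.radians(-112.39); bx=np.array([np.cos(y),np.sin(y)])
for v in (291,292,293):
    P=onz([[(238.5+.5)/2-.5+200,(v+.5)/2-.5]],f,.010)[0]; print(v,P,'origin minus TCP along bx (mm):',((P[:2]-[.5808,.2111])@bx+.062)*1e3)
```

```text
291 [0.60467058 0.26620342 0.01      ] origin minus TCP along bx (mm): 1.958170807848901
292 [0.60453728 0.26587967 0.01      ] origin minus TCP along bx (mm): 2.308288754107664
293 [0.60440384 0.26555559 0.01      ] origin minus TCP along bx (mm): 2.6587635235761073
```

Call:
send_rows:
  rows:
    - [0,0,5,0,0,0]
    - [0,0,10,0,0,0]
    - [0,0,20,0,0,0]
    - [0,0,30,0,0,3]
    - [0,-5,30,0,0,7]
    - [0,-10,30,0,0,7]
    - [0,-10,30,0,0,7]
    - [0,-10,10,0,0,7]

```text
time_s: 6.9
tcp_pos: [0.5833, 0.1765, 0.2187]
ee_rot: [0.539, 0.462, 0.536, -0.457]
contact_force: [0.4, 0.2, -1.9]
finger_gap: 0.11
```

```bash
python3 st.py
```

```text
6.9 [0.5833 0.1765 0.2187] toolx [ 0.009  0.003 -1.   ] jaw yaw 8.95 F [ 0.4  0.2 -1.9] M [ 0.08 -0.12  0.01] 0.11034543532101006
```

Call:
send_rows:
  rows:
    - [0,-10,0,0,0,3]
    - [-2,-20,-6,0,0,4.5]
    - [-3,-30,-10,0,0,4]
    - [-3,-30,-10,0,0,0]
    - [-3,-30,-10,0,0,0]
    - [-2,-30,-10,0,0,0]
    - [0,-15,-6,0,0,0]
    - [0,0,0,0,0,0]

```text
time_s: 7.57
tcp_pos: [0.5667, 0.0047, 0.1597]
ee_rot: [0.578, 0.406, 0.578, -0.409]
contact_force: [0.2, -1.7, -3.2]
finger_gap: 0.116
```

```bash
python3 st.py
```

```text
7.5667 [0.5667 0.0047 0.1597] toolx [-0.003 -0.004 -1.   ] jaw yaw 19.65 F [ 0.2 -1.7 -3.2] M [-0.03  0.02  0.02] 0.11611701522900299
```

Call:
send_rows:
  rows:
    - [1,-5,0,0,0,0.4]
    - [1,-10,0,0,0,0.4]
    - [1,-6,1,0,0,0]
    - [1,-3,0,0,0,0]
    - [0,0,0,0,0,0]
    - [0,0,0,0,0,0]
    - [0,0,0,0,0,0]
    - [0,0,0,0,0,0]

```text
time_s: 8.23
tcp_pos: [0.572, -0.0121, 0.1616]
ee_rot: [0.583, 0.401, 0.583, -0.401]
contact_force: [-0.5, -0.1, -2.4]
finger_gap: 0.115
```

```bash
cat >> st.py <<'E'
fx=np.array([np.cos(np.radians(-69.5)),np.sin(np.radians(-69.5))]); fy=np.array([-fx[1],fx[0]])
b=s['tcp_pos'][:2]+.0022*fx-[.5975,-.0925]
print('bracket in foot x,y,z mm',(b@fx*1e3).round(1),(b@fy*1e3).round(1),(s['tcp_pos'][2]*1e3+14.6).round(1),'F along fx,fy',(s['contact_force'][:2]@fx).round(1),(s['contact_force'][:2]@fy).round(1))
E
python3 st.py
python3 - <<'E'
from h import *
F=[arm.grab_frame('scene')['pixels'][180:300,270:390,::-1],arm.grab_frame('side')['pixels'][140:260,330:450,::-1]]
w=arm.grab_frame('wrist')
cv2.imwrite('pics/s5.png',np.hstack([cv2.resize(i,(400,400),interpolation=cv2.INTER_CUBIC) for i in F]))
E
```

```text
8.2333 [ 0.572  -0.0121  0.1616] toolx [ 0.  0. -1.] jaw yaw 20.97 F [-0.5 -0.1 -2.4] M [0.04 0.01 0.03] 0.11495035019675816
bracket in foot x,y,z mm -82.0 4.2 176.2 F along fx,fy -0.1 -0.5
```

View pics/s5.png

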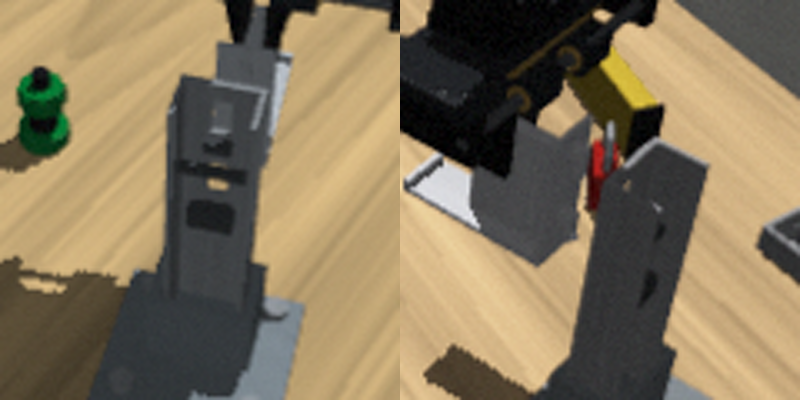

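Call:
send_rows:
  rows:
    - [-1,-2,0,0,0,-0.5]
    - [-1,-3,0,0,0,0]
    - [1,-4,0,0,0,0]
    - [1,-4,0,0,0,0]
    - [1,-4,0,0,0,0]
    - [1,-3,0,0,0,0]
    - [0,0,0,0,0,0]
    - [0,0,0,0,0,0]

```text
time_s: 9.05
tcp_pos: [0.5741, -0.0333, 0.1615]
ee_rot: [0.58, 0.404, 0.581, -0.404]
contact_force: [-0.1, 1.2, -3.1]
finger_gap: 0.108
```

```bash
python3 st.py
```

```text
9.05 [ 0.5741 -0.0333  0.1615] toolx [ 0.  0. -1.] jaw yaw 20.36 F [-0.1  1.2 -3.1] M [ 0.06  0.   -0.01] 0.10837617399361404
bracket in foot x,y,z mm -61.4 -1.2 176.1 F along fx,fy -1.2 0.3
```

Call:
send_rows:
  rows:
    - [1.1,-0.5,0,0,0,0]
    - [0.7,-1.5,0,0,0,0]
    - [0.7,-1.5,-0.5,0,0,0]
    - [0.5,-1.5,0,0,0,0]
    - [0.5,-1.5,0,0,0,0]
    - [0.5,-1.5,0,0,0,0]
    - [0,0,0,0,0,0]
    - [0,0,0,0,0,0]

```text
time_s: 9.72
tcp_pos: [0.578, -0.0411, 0.1611]
ee_rot: [0.581, 0.404, 0.581, -0.404]
contact_force: [0.3, 0.4, -3.2]
finger_gap: 0.111
```

```bash
python3 st.py
```

```text
9.7167 [ 0.578  -0.0411  0.1611] toolx [ 0.  0. -1.] jaw yaw 20.38 F [ 0.3  0.4 -3.2] M [ 0.1  -0.04 -0.  ] 0.11123931609098384
bracket in foot x,y,z mm -52.7 -0.2 175.7 F along fx,fy -0.3 0.4
```

Call:
send_rows:
  rows:
    - [0.4,-0.9,0,0,0,0]
    - [0.4,-0.9,0,0,0,0]
    - [0.4,-0.9,0,0,0,0]
    - [0.3,-0.9,0,0,0,0]
    - [0.3,-0.9,0,0,0,0]
    - [0,0,0,0,0,0]
    - [0,0,0,0,0,0]
    - [0,0,0,0,0,0]

```text
time_s: 10.38
tcp_pos: [0.5798, -0.0454, 0.1611]
ee_rot: [0.581, 0.404, 0.581, -0.403]
contact_force: [-0.9, 0.4, -3.5]
finger_gap: 0.113
```

```bash
python3 st.py
```

```text
10.3833 [ 0.5798 -0.0454  0.1611] toolx [ 0.  0. -1.] jaw yaw 20.4 F [-0.9  0.4 -3.5] M [ 0.04 -0.08 -0.03] 0.11299422990851846
bracket in foot x,y,z mm -48.1 -0.1 175.7 F along fx,fy -0.7 -0.7
```

Call:
send_rows:
  rows:
    - [0.35,-0.9,0,0,0,0]
    - [0.35,-0.9,0,0,0,0]
    - [0.35,-0.9,0,0,0,0]
    - [0.35,-0.9,0,0,0,0]
    - [0,0,0,0,0,0]
    - [0,0,0,0,0,0]
    - [0,0,0,0,0,0]
    - [0,0,0,0,0,0]

```text
time_s: 11.05
tcp_pos: [0.5811, -0.0486, 0.1611]
ee_rot: [0.581, 0.404, 0.581, -0.403]
contact_force: [-2.1, 3.5, -2.0]
finger_gap: 0.114
```

```bash
python3 st.py
```

```text
11.05 [ 0.5811 -0.0486  0.1611] toolx [-0.     0.001 -1.   ] jaw yaw 20.42 F [-2.1  3.5 -2. ] M [ 0.5   0.14 -0.04] 0.11440585572025369
bracket in foot x,y,z mm -44.7 0.0 175.7 F along fx,fy -4.0 -0.7
```

Call:
send_rows:
  rows:
    - [0.35,-0.9,0,0,0,0]
    - [0.35,-0.9,0,0,0,0]
    - [0,0,0,0,0,0]
    - [0,0,0,0,0,0]
    - [0,0,0,0,0,0]
    - [0,0,0,0,0,0]
    - [0,0,0,0,0,0]
    - [0,0,0,0,0,0]

```text
time_s: 11.72
tcp_pos: [0.5812, -0.0486, 0.161]
ee_rot: [0.58, 0.404, 0.582, -0.403]
contact_force: [-2.0, 5.7, -1.3]
finger_gap: 0.114
```

```bash
python3 st.py;  python3 - <<'E'
from h import *
F=[arm.grab_frame('scene')['pixels'][180:300,270:390,::-1],arm.grab_frame('side')['pixels'][140:260,330:450,::-1]]
cv2.imwrite('pics/s6.png',np.hstack([cv2.resize(i,(400,400),interpolation=cv2.INTER_CUBIC) for i in F]))
E
```

```text
11.7167 [ 0.5812 -0.0486  0.161 ] toolx [-0.002  0.003 -1.   ] jaw yaw 20.47 F [-2.   5.7 -1.3] M [ 1.15  0.58 -0.16] 0.11422584194958256
bracket in foot x,y,z mm -44.7 0.1 175.6 F along fx,fy -6.0 0.2
```

View pics/s6.png

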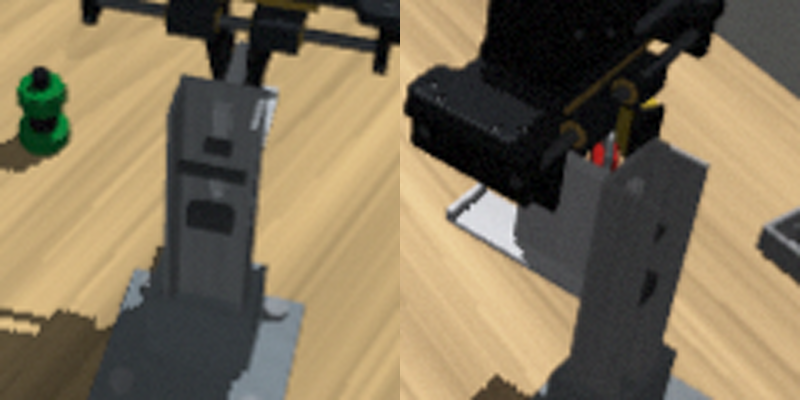

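Call:
send_rows:
  rows:
    - [0,0,-1,0,0,0]
    - [0,0,-1,0,0,0]
    - [0,0,-1,0,0,0]
    - [0,0,-1,0,0,0]
    - [0,0,0,0,0,0]
    - [0,0,0,0,0,0]
    - [0,0,0,0,0,0]
    - [0,0,0,0,0,0]

```text
time_s: 12.48
tcp_pos: [0.5817, -0.0484, 0.1576]
ee_rot: [0.58, 0.404, 0.582, -0.402]
contact_force: [-3.1, 6.3, 1.2]
finger_gap: 0.11
```

```bash
python3 st.py
```

```text
12.4833 [ 0.5817 -0.0484  0.1576] toolx [-0.     0.003 -1.   ] jaw yaw 20.48 F [-3.1  6.3  1.2] M [ 1.22  0.56 -0.1 ] 0.11019123569862355
bracket in foot x,y,z mm -44.7 0.7 172.2 F along fx,fy -7.0 -0.7
```

Call:
send_rows:
  rows:
    - [0,0,-1,0,0,0]
    - [0,0,-1,0,0,0]
    - [0,0,-1,0,0,0]
    - [0,0,0,0,0,0]
    - [0,0,0,0,0,0]
    - [0,0,0,0,0,0]
    - [0,0,0,0,0,0]
    - [0,0,0,0,0,0]

```text
time_s: 13.15
tcp_pos: [0.5821, -0.0481, 0.156]
ee_rot: [0.581, 0.404, 0.581, -0.402]
contact_force: [-5.3, 7.7, 8.0]
finger_gap: 0.112
```

```bash
python3 st.py
```

```text
13.15 [ 0.5821 -0.0481  0.156 ] toolx [ 0.001  0.003 -1.   ] jaw yaw 20.48 F [-5.3  7.7  8. ] M [ 1.31  1.09 -0.17] 0.11168732080593125
bracket in foot x,y,z mm -44.8 1.1 170.6 F along fx,fy -9.0 -2.3
```

Call:
send_rows:
  rows:
    - [-0.8,0.6,0,0,0,0]
    - [0,0,-1,0,0,0]
    - [0,0,-1,0,0,0]
    - [0,0,0,0,0,0]
    - [0,0,0,0,0,0]
    - [0,0,0,0,0,0]
    - [0,0,0,0,0,0]
    - [0,0,0,0,0,0]

```text
time_s: 13.82
tcp_pos: [0.5818, -0.0472, 0.1534]
ee_rot: [0.581, 0.404, 0.581, -0.402]
contact_force: [-3.4, 6.2, 3.5]
finger_gap: 0.113
```

```bash
python3 st.py
```

```text
13.8167 [ 0.5818 -0.0472  0.1534] toolx [ 0.002  0.003 -1.   ] jaw yaw 20.52 F [-3.4  6.2  3.5] M [ 1.5   0.49 -0.01] 0.11261375011602526
bracket in foot x,y,z mm -45.7 1.1 168.0 F along fx,fy -7.0 -1.0
```

Call:
send_rows:
  rows:
    - [0,0,-1,0,0,0]
    - [0,0,-1,0,0,0]
    - [0,0,-1,0,0,0]
    - [0,0,0,0,0,0]
    - [0,0,0,0,0,0]
    - [0,0,0,0,0,0]
    - [0,0,0,0,0,0]
    - [0,0,0,0,0,0]

```text
time_s: 14.48
tcp_pos: [0.5815, -0.0472, 0.1491]
ee_rot: [0.581, 0.404, 0.582, -0.402]
contact_force: [0.4, 6.1, -3.2]
finger_gap: 0.115
```

```bash
python3 st.py
```

```text
14.4833 [ 0.5815 -0.0472  0.1491] toolx [ 0.001  0.004 -1.   ] jaw yaw 20.52 F [ 0.4  6.1 -3.2] M [1.75 0.12 0.04] 0.1148786350090994
bracket in foot x,y,z mm -45.8 0.8 163.7 F along fx,fy -5.6 2.5
```

Call:
send_rows:
  rows:
    - [0,0,-1,0,0,0]
    - [0,0,-1,0,0,0]
    - [0,0,-1,0,0,0]
    - [0,0,0,0,0,0]
    - [0,0,0,0,0,0]
    - [0,0,0,0,0,0]
    - [0,0,0,0,0,0]
    - [0,0,0,0,0,0]

```text
time_s: 15.15
tcp_pos: [0.5815, -0.048, 0.1464]
ee_rot: [0.581, 0.404, 0.581, -0.402]
contact_force: [0.1, 5.9, -0.7]
finger_gap: 0.112
```

```bash
python3 st.py
```

```text
15.15 [ 0.5815 -0.048   0.1464] toolx [ 0.001  0.003 -1.   ] jaw yaw 20.48 F [ 0.1  5.9 -0.7] M [ 1.46  0.2  -0.06] 0.11223356454711546
bracket in foot x,y,z mm -45.0 0.6 161.0 F along fx,fy -5.5 2.2
```

Call:
send_rows:
  rows:
    - [0,0,-1,0,0,0]
    - [0,0,-1,0,0,0]
    - [0,0,-1,0,0,0]
    - [0,0,0,0,0,0]
    - [0,0,0,0,0,0]
    - [0,0,0,0,0,0]
    - [0,0,0,0,0,0]
    - [0,0,0,0,0,0]

```text
time_s: 15.82
tcp_pos: [0.5818, -0.0478, 0.1454]
ee_rot: [0.581, 0.404, 0.581, -0.402]
contact_force: [-3.9, 6.0, 9.3]
finger_gap: 0.113
```

```bash
python3 st.py
```

```text
15.8167 [ 0.5818 -0.0478  0.1454] toolx [ 0.002  0.003 -1.   ] jaw yaw 20.45 F [-3.9  6.   9.3] M [ 1.42  1.05 -0.19] 0.11299428694245066
bracket in foot x,y,z mm -45.2 1.0 160.0 F along fx,fy -7.0 -1.6
```

Call:
send_rows:
  rows:
    - [0,0,-1,0,0,0]
    - [0,0,-1,0,0,0]
    - [0,0,0,0,0,0]
    - [0,0,0,0,0,0]
    - [0,0,0,0,0,0]
    - [0,0,0,0,0,0]
    - [0,0,0,0,0,0]
    - [0,0,0,0,0,0]

```text
time_s: 16.48
tcp_pos: [0.582, -0.0475, 0.1451]
ee_rot: [0.581, 0.405, 0.581, -0.402]
contact_force: [-7.4, 6.3, 19.1]
finger_gap: 0.111
```

```bash
python3 st.py
```

```text
16.4833 [ 0.582  -0.0475  0.1451] toolx [ 0.002  0.003 -1.   ] jaw yaw 20.45 F [-7.4  6.3 19.1] M [ 1.39  1.83 -0.23] 0.11147458706397656
bracket in foot x,y,z mm -45.4 1.2 159.7 F along fx,fy -8.5 -4.7
```

Call:
send_rows:
  rows:
    - [0,0,1,0,0,0]
    - [0,0,1,0,0,0]
    - [-0.8,0.5,1,0,0,0]
    - [-0.5,0.3,0.5,0,0,0]
    - [0,0,0,0,0,0]
    - [0,0,0,0,0,0]
    - [0,0,0,0,0,0]
    - [0,0,0,0,0,0]

```text
time_s: 17.15
tcp_pos: [0.5813, -0.0479, 0.1455]
ee_rot: [0.581, 0.405, 0.58, -0.402]
contact_force: [-0.0, 5.8, 2.3]
finger_gap: 0.11
```

```bash
python3 st.py
```

```text
17.15 [ 0.5813 -0.0479  0.1455] toolx [ 0.003  0.002 -1.   ] jaw yaw 20.45 F [-0.   5.8  2.3] M [ 1.44 -0.12  0.01] 0.1102340363623716
bracket in foot x,y,z mm -45.2 0.4 160.1 F along fx,fy -5.5 2.0
```

Call:
send_rows:
  rows:
    - [0,0,0,0,0,0]
    - [0,0,0,0,0,0]
    - [0,0,0,0,0,0]
    - [0,0,0,0,0,0]
    - [0,0,0,0,0,0]
    - [0,0,0,0,0,0]
    - [0,0,0,0,0,0]
    - [0,0,0,0,0,0]
  claw: -0.2

```text
time_s: 17.82
tcp_pos: [0.5798, -0.0496, 0.1445]
ee_rot: [0.581, 0.404, 0.581, -0.404]
contact_force: [0.8, 0.2, -0.6]
finger_gap: 0.574
```

Call:
send_rows:
  rows:
    - [0,0,3,0,0,0]
    - [0,0,5,0,0,0]
    - [0,0,10,0,0,0]
    - [0,0,20,0,0,0]
    - [0,0,20,0,0,0]
    - [-5,15,20,0,0,0]
    - [-5,15,20,0,0,0]
    - [-5,10,10,0,0,0]

```text
time_s: 18.48
tcp_pos: [0.5659, -0.0078, 0.2563]
ee_rot: [0.582, 0.405, 0.579, -0.402]
contact_force: [-0.3, 0.6, 0.4]
finger_gap: 0.597
```

Call:
send_rows:
  rows:
    - [-6,16,5,-5,0,0]
    - [-6,16,5,-6,0,0]
    - [-6,16,5,-6,0,0]
    - [-6,16,5,-6,0,0]
    - [0,10,0,-6,0,0]
    - [0,0,0,0,0,0]
    - [0,0,0,0,0,0]
    - [0,0,0,0,0,0]

```text
time_s: 19.15
tcp_pos: [0.5409, 0.0638, 0.2727]
ee_rot: [0.663, 0.245, 0.461, -0.536]
contact_force: [0.1, -0.6, -0.1]
finger_gap: 0.599
```

```bash
python3 st.py;  python3 - <<'E'
from h import *
w=wcam(); np.savez('w7.npz',**{k:np.array(v) for k,v in w.items()})
r=arm.regions_of('bracket','wrist'); print([(x['confidence'],x['extent']) for x in r])
F=[arm.grab_frame('scene')['pixels'][190:290,280:380,::-1],w['pixels'][60:300,200:440,::-1]]
cv2.imwrite('pics/s7.png',np.hstack([cv2.resize(i,(400,400),interpolation=cv2.INTER_CUBIC) for i in F]))
E
```

```text
19.15 [0.5409 0.0638 0.2727] toolx [-0.    -0.485 -0.875] jaw yaw 17.98 F [ 0.1 -0.6 -0.1] M [ 0.56 -0.03  0.02] 0.5992311772914548
bracket in foot x,y,z mm -164.1 1.7 287.3 F along fx,fy 0.6 -0.1
[(0.69, [321.9, 159.4, 360.3, 269.6])]
```

View pics/s7.png

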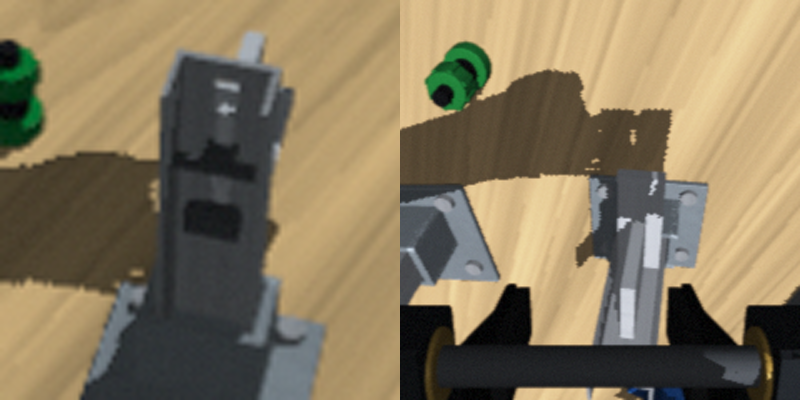

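Run:
```python
from h import *
f=dict(np.load('w7.npz'))
a=np.radians(-69.5); Rz=np.array([[np.cos(a),-np.sin(a),0],[np.sin(a),np.cos(a),0],[0,0,1]])
im=f['pixels'][60:300,200:440,::-1]; im=cv2.resize(im,None,fx=3,fy=3,interpolation=cv2.INTER_CUBIC)[240:]
rib=[(-20,-5,18),(-20,5,18),(38,5,18),(38,-5,18)];pl=[(42,-18,32),(42,18,32),(38,18,32),(38,-18,32)];lip=[(-62,-18,-52),(-62,18,-52),(-62,18,-62),(-62,-18,-62)]
for bx,col in ((-44.5,(0,0,255)),):
  for g in (rib,pl,lip):
    W=(np.array(g)/1e3+[bx/1e3,.0005,.160])@Rz.T+[.5975,-.0925,0]
    q=((proj(W,f)-[200,60]+.5)*3-[0,240]).astype(int); print(q.tolist()); cv2.polylines(im,[q],True,col,1)
cv2.imwrite('pics/o.png',im)
```

```text
[[394, 277], [420, 280], [419, 367], [395, 364]]
[[360, 394], [446, 405], [446, 400], [360, 389]]
[[384, 76], [473, 82], [475, 67], [388, 62]]
```

View pics/o.png

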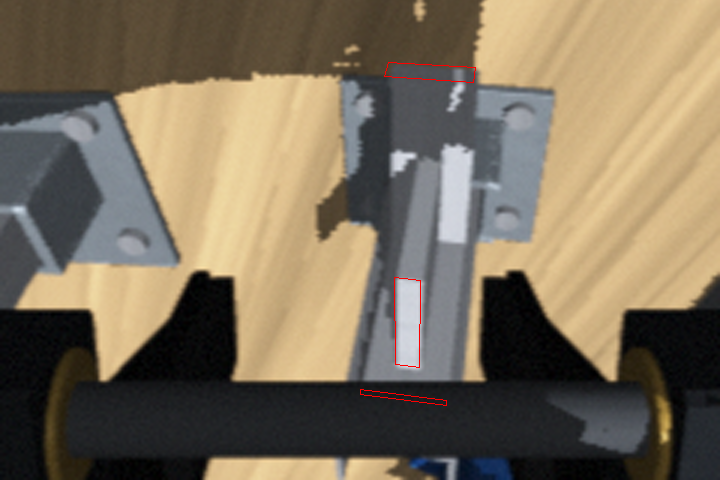

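The overlay matches the lip and the rib top: the bracket hangs level and square at the height of the hard stop. I'm handing the job in.

```bash
python3 -c "
from rig import arm
print(arm.job_done())"; python3 st.py | head -1
```

```text
the job is handed in; nothing more can be done
None
the job is handed in; nothing more can be done
```

The bracket is hooked on the smaller upright, pushed down to its hard stop and released. I handed the job in at about 19 s on the robot's clock. No verdict came back, and I had no way to read the lock joint directly.

- **Hooking:** From the wrist camera I judged the upright to stand about 9 mm high and set the entry height by that. Both tabs went in with no contact until the back met the face, at a push of about 6 N.
- **Pushing home:** The catch resisted at about 11 mm above the final height, with a push of roughly 11 N. It then gave way, and the bracket came to a hard stop at about z = 160 mm in the foot's frame. I pressed there with about 22 N, well under the 45 N limit.
- **Last checks:** After release the gripper read no contact. A model drawn at the home pose matched the lip and rib top in the last picture, so the bracket is level, square and centred.
- **Disagreement:** My figure for the bracket's x in the foot's frame stayed near -45 mm when the back touched the face, where -42 mm is expected. I took this as a 2–3 mm error in my estimate of the upright's position. Later steps confirmed that the tabs were in: the catch resisted, then gave, and a hard stop came about 11 mm lower.

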